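Wind the ware lift up to its stop

TASK

Fit the loose crank gently onto the square end of the ware lift's screw until it sits fully home, then wind it clockwise to raise the soft vase until the carriage comes up snug against the rubber pads under the red stop collars. Stop as soon as you feel it go firm, without squashing the pads, and leave the crank on the shaft. Do not touch the vase, and leave everything else where it stands.

Things in the scene. Friction and masses are not known exactly. Their poses are not given: they have to be found in the camera images.
- crank_boss (a point): Loose steel crank, about 0.33 kg, standing on its boss at the start, grip up. This point: middle of the boss, a 36 x 36 mm square block 42 mm tall, 21 mm above its foot. z up, x along the crank arm towards the grip. Socket: 18.5 mm square, 30 mm deep, open at the foot, sides along x and y. The arm (18 mm wide, its top flush with the boss's top) leaves on the +x side only.
- crank_handle (a point): Middle of the crank's red grip, an upright cylinder 24 mm across and 50 mm tall that turns freely on its pin: 75 mm along x from the boss's axis, 69 mm above the foot (44 to 94 mm). The arm lies below it, so the crank can be wound with the hand kept at one heading.
- crank_foot (a point): The same crank: centre of the boss's foot, at the mouth of the socket, 21 mm below crank_boss. Fully home, it lies on shaft_seat.
- shaft_seat (a point): Ware lift, fixed on the bench: centre of the steel flange (48 mm across, on a 52 x 150 mm green crosshead) that the crank's foot rests on, on the screw's vertical axis. The screw's 17 mm square end stands 24 mm above it, its top 4 mm tapered to 11 mm. The square's heading is not given: it may stand at any angle, and the socket goes on, and has play, within 5 degrees of it. x points from the screw towards the vase.
- carriage_top (a point): Lift's aluminium carriage: the top of its bushings, on the screw's axis. One clockwise turn (seen from above) raises it 8 mm; it stays where it is left. Turning takes 3 to 5 N at the grip; on the pads this rises by about 4 N for each further 15 degrees the crank turns.
- stop_pads (a point): Underside of the two rubber pads (26 mm across) under the red stop collars on the guide rods, on the screw's axis, fixed, 71 mm below shaft_seat. carriage_top meets them at this height; the start gap is 8 to 16 mm.
- vase: Clay-brown leather-hard flared vase, 72 mm tall, 104 mm across its rim, stuck with clay wads on the turntable (140 mm across) that the carriage carries 118 mm from the screw's axis; it rises with it. Origin under its centre. Not to be touched; with the carriage on the pads its rim lies 15 mm below shaft_seat.
- glaze_jar: Bystander: grey jar with white cap, 68 mm across, 100 mm tall; origin under its centre.
- slab: Bystander: flat brown textured plate 150 x 120 x 10 mm; origin under its centre.
- paddle: Bystander: wooden beater lying flat, 250 mm long (blade from -15 to 115 mm along x, handle to -135 mm), 18 mm tall; origin on the bench.
Not all that is in view belongs to the job. Of the things that look like the part that bears crank_boss, the largest one is meant.

How it is judged:
By the outcome, as a careful person would: the job done as asked, in the order asked, and still so for the second after the job is handed in, with the robot touching nothing.
It also fails if it takes over 72 s, if anything falls off the work surface, if the arm or the gripper's body presses on something with over 40 N, if the wrist force passes 120 N, or if a joint passes its speed limit or range.

ROBOT

A 6-joint arm with a two-finger parallel gripper is mounted at the origin on the work surface. World frame = base frame: x ahead of the robot, y to its left, z up, the work surface at z = 0. Lengths are in m, angles in rad, forces in N, time in s.
With the tool pointing down it reaches from about 0.25 to 0.725 m from the base axis. Payload 4 kg.
Tool frame: the origin (TCP) lies midway between the tips of the shut fingers; the grasp point (between the pads) lies 19 mm behind it; z points along the fingers, y is the line along which they close (so a half turn about z gives the same grasp; the last joint's range is limited). The gripper opens to 85 mm and grips with 20 to 120 N. Pads are 22 mm wide; open, the fingers measure 114 mm over their backs; the gripper's body (76 mm by 85 mm) begins 54 mm behind the grasp point. The pads swing forward as they close: fully open they stand 13 mm farther back than shut.
Start: joints at [-1.224, 0.241, 0.005, 1.335, 0, 1.571], TCP at [0.17, -0.47, 0.231] pointing down, gripper open.
Joint ranges: [-2.72, 2.72], [-1.05, 1.87], [-1.09, 1.28], [-1.99, 2.15], [-1.42, 1.44], [-3.14, 3.14]. Speed limits (rad/s): [2.79, 2.79, 3.14, 3.14, 3.14, 3.14].

INTERFACE

Orientations are given as a unit quaternion [x, y, z, w].
In Python, from workcell import bot gives the robot as it stands.
- The arm moves only by the tool play_rows, never from a script. Its argument "moves" is a list of rows, each a list of 3 entries, a list of its own where there are three numbers: the opening, from -1 (shut) to 1 (fully open), then the shift along the tool's x, y, z in cm, then the turn, a rotation vector about the tool's x, y, z in rad. A call has 1 to 12 rows; each row shifts and turns the commanded pose from where the row before left it, along the tool's axes as they then stand; what a row does not reach is not made up. A row lasts 1/12 s, in which the tool goes at most 41.7 mm and 7.16 degrees, less where a joint would pass 70% of its speed; a pose out of reach is approached as far as the arm can. A call is refused whole if a number of a shift passes 4.17 or a number of a turn 0.125, either way. A call with a gripper value outside its range is refused whole. The fingers move at their own pace and stop on an object; the grip force is fixed at half the most. Time passes only in rows, so rows that do not move let the fingers close. It gives the time, the measured TCP pose, the force and the opening at its end, in the units of the state.
- bot.get_obs(): the state, without advancing time (a new reading comes with each control period).
- bot.camera(name): name is "scene" or "top" or "wrist"; returns (picture, depth): 480x640x3 uint8, red, green, blue; 480x640 float32, m along the optical axis (not along the pixel's ray), 0 where there is no reading.
- bot.camera_info(name): a dict with "K" (3x3 intrinsics, pixels), "world_from_camera" (4x4, takes a point from camera to world coordinates); the wrist camera has in their place "T_tool_cam" (4x4, takes a point from camera to tool coordinates, whose origin is the TCP and whose axes are the flange's). Camera axes: x right, y up, looking along -z (the intrinsics and any distortion apply to the point x, -y, -z); pixel columns grow to the right and rows downward; lengths in m; the calibration is good to about 2 mm. A picture is of the moment at which its call begins: read the wrist's pose just before it. camera_info takes no time and is no camera call.
- bot.job_done(): hands the job in, once; it reports no verdict.
The state is a dict: "clock": time; "joint_pos": joint angles; "joint_vel": joint speeds; "tau": joint torques, N m; "eef_pos": TCP position; "tool_rot": TCP orientation; "ft_force": force on the tool from outside, world axes, zero at the start; "ft_torque": the same for the moment, N m; "grip_width": finger opening in m.
Only numpy, scipy, OpenCV 4.12 (cv2) and the standard library are available. Lean on these libraries where they do the work, as an engineer would, in place of code of your own. Each camera call takes 0.05 s, during which the arm holds its last target. There are 200 camera calls.

## Working session

There is one attempt and no reset: what is moved stays moved. The work goes in short steps, Python scripts to look and compute and a tool call to move; the robot and the scene stay as the last step left them, time stands still between calls to the robot, and variables do not carry over. Pictures are saved under pics/ and viewed, on a budget of 10 in all, crops included, one or two more only if the job needs it, and the job is handed in when it is done.

Besides the shell and the picture viewer there is one more tool, called in YAML: its name, and indented under it one key for each argument. play_rows: Moves the arm, as the interface text tells. Its arguments: {"type":"object","properties":{"moves":{"type":"array"}},"required":["moves"]}

```bash
mkdir -p pics; cat > h.py <<'E'
import numpy as np, cv2
from workcell import bot
def grab(n,f):
    o=bot.get_obs(); p,d=bot.camera(n); np.savez('pics/'+f+'.npz',p=p,d=d,pos=o['eef_pos'],rot=o['tool_rot'])
    cv2.imwrite('pics/'+f+'.png',p[:,:,::-1]); return p,d,o
E
python3 - <<'E'
from h import *
for n in('scene','top','wrist'):
    p,d,o=grab(n,n+'0'); i=bot.camera_info(n); print(n,{k:np.round(v,4).tolist() if not isinstance(v,str) else v for k,v in i.items()})
print(o)
a=cv2.imread('pics/scene0.png');b=cv2.imread('pics/top0.png')
E
```

```text
scene {'K': [[576.378, 0.0, 316.7282], [0.0, 576.378, 238.4231], [0.0, 0.0, 1.0]], 'world_from_camera': [[-0.306, -0.5842, 0.7517, 1.329], [0.9518, -0.2053, 0.228, 0.2685], [0.0211, 0.7853, 0.6188, 0.8827], [0.0, 0.0, 0.0, 1.0]]}
top {'K': [[461.3114, 0.0, 322.4734], [0.0, 461.3114, 240.4006], [0.0, 0.0, 1.0]], 'world_from_camera': [[0.0221, 0.99, -0.1393, 0.3324], [-0.9997, 0.0212, -0.008, 0.0191], [-0.005, 0.1395, 0.9902, 1.0212], [0.0, 0.0, 0.0, 1.0]]}
wrist {'K': [[356.9586, 0.0, 323.2028], [0.0, 356.9586, 237.2493], [0.0, 0.0, 1.0]], 'T_tool_cam': [[-0.0007, 0.9636, 0.2672, 0.0681], [1.0, 0.0005, 0.0007, 0.001], [0.0005, 0.2672, -0.9636, -0.144], [0.0, 0.0, 0.0, 1.0]]}
{'clock': 0.1, 'joint_pos': array([-1.22401159e+00,  2.41359085e-01,  3.88041657e-03,  1.33519903e+00,
        8.35454365e-06,  1.57082534e+00]), 'joint_vel': array([-1.40205207e-03, -1.97846283e-03,  3.51859161e-03, -8.62253337e-05,
       -3.48415164e-04, -1.29420305e-03]), 'tau': array([ 5.74246478e-04, -3.73138297e+01,  2.53010005e+01,  1.08506312e-02,
        8.15794749e-06,  1.99543656e-06]), 'eef_pos': array([ 0.16975159, -0.4697123 ,  0.23049946]), 'tool_rot': array([ 9.85007236e-01,  1.72510466e-01, -1.58190179e-04, -9.27297040e-04]), 'ft_force': array([-0.24715436,  0.0626445 ,  0.19306103]), 'ft_torque': array([0.01536911, 0.02702225, 0.01369054]), 'grip_width': 0.08537357708232239}
```

View pics/scene0.png

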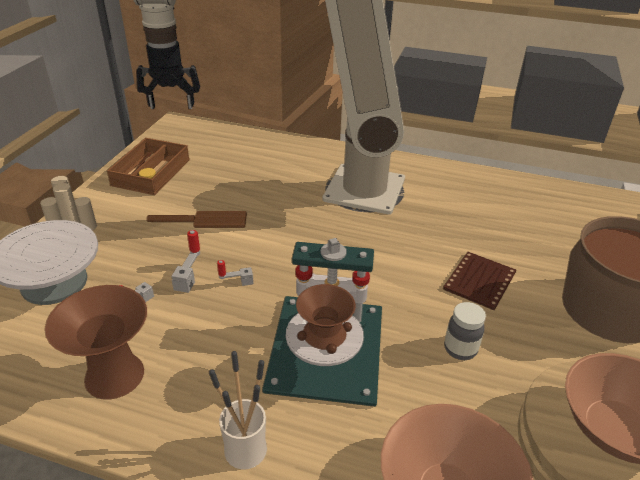

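View pics/top0.png

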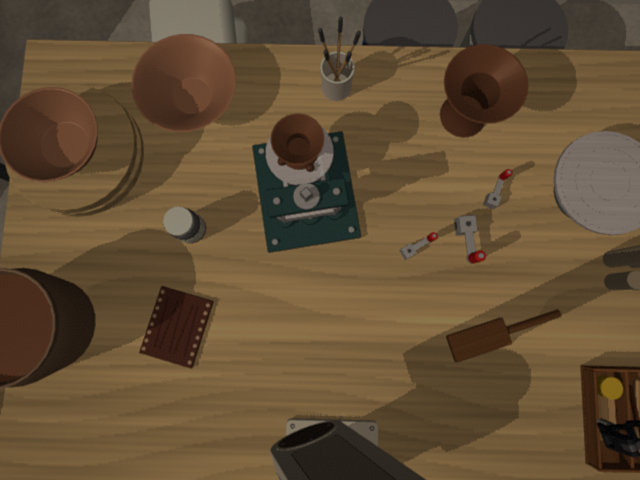

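Three cranks are in view (top image): the large one has its boss at (467,225) and grip at (477,256). The two small ones have bosses at (409,251) and (493,200). By description I take the large one, and I'll check it in a close crop. The lift's screw is at (306,194).

```bash
cat >> h.py <<'E'
def ray(n,u,v,f=None):
    i=bot.camera_info(n); K=np.array(i['K'])
    c=np.array([(u-K[0,2])/K[0,0],-(v-K[1,2])/K[1,1],-1.])
    if n=='wrist':
        from scipy.spatial.transform import Rotation as R
        q=np.load('pics/'+f+'.npz'); T=np.eye(4);T[:3,:3]=R.from_quat(q['rot']).as_matrix();T[:3,3]=q['pos']; T=T@np.array(i['T_tool_cam'])
    else: T=np.array(i['world_from_camera'])
    return T[:3,3],T[:3,:3]@c
def onz(n,u,v,z,f=None):
    o,d=ray(n,u,v,f); return o+d*(z-o[2])/d[2]
def dep(n,u,v,f):
    d=np.load('pics/'+f+'.npz')['d']; o,r=ray(n,u,v,f); return o+r*d[int(round(v)),int(round(u))]
E
python3 - <<'E'
from h import *
p=cv2.imread('pics/top0.png'); h=cv2.cvtColor(p,cv2.COLOR_BGR2HSV)
m=((h[...,0]<6)|(h[...,0]>174))&(h[...,1]>170)&(h[...,2]>90)
n,l,s,c=cv2.connectedComponentsWithStats(m.astype(np.uint8))
for k in range(1,n):
    if s[k,4]>20: print('red',s[k],c[k].round(1),dep('top',*c[k],'top0').round(3))
g=((h[...,1]<60)&(h[...,2]>90)).astype(np.uint8)
n,l,s,c=cv2.connectedComponentsWithStats(g)
for k in range(1,n):
    if 20<s[k,4]<3000 and 380<c[k][0]<530 and 150<c[k][1]<280: print('grey',s[k],c[k].round(1),dep('top',*c[k],'top0').round(3))
for u,v in[(306,194),(306,203),(467,225),(333,190),(277,202),(298,138),(477,257),(275,241),(351,229)]: print(u,v,dep('top',u,v,'top0').round(3))
for u,v in[(333,247),(333,255),(298,250),(369,257)]: print('scene',u,v,dep('scene',u,v,'scene0').round(3))
a=cv2.resize(p[150:280,390:520],None,fx=4,fy=4,interpolation=2)[:520,:]
b=cv2.resize(p[160:225,250:360],(440,260),interpolation=2)
o=np.zeros((520,800,3),np.uint8);o[:,:400]=a[:,:400];o[:260,400:800]=b[:,:400];cv2.imwrite('pics/c1.png',o)
E
```

```text
red [504 169   8   8  25] [507.1 173.2] [ 0.62  -0.363  0.065]
red [429 233   9   7  31] [432.5 236.3] [ 0.48  -0.202  0.069]
red [474 251  12  11  69] [478.9 255.9] [ 0.437 -0.288  0.1  ]
grey [488 179  15  27 185] [495.7 193.6] [ 0.584 -0.351  0.031]
grey [459 216  18  39 399] [468.5 231.5] [ 0.497 -0.286  0.04 ]
grey [401 238  28  21 200] [413.3 247.7] [ 0.46  -0.17   0.028]
306 194 [0.526 0.056 0.229]
306 203 [0.514 0.057 0.209]
467 225 [0.332 0.019 1.021]
333 190 [0.54  0.009 0.205]
277 202 [0.515 0.109 0.207]
298 138 [0.67  0.081 0.116]
477 257 [ 0.436 -0.286  0.094]
275 241 [0.47  0.131 0.019]
351 229 [ 0.5   -0.035  0.019]
scene 333 247 [0.54  0.061 0.222]
scene 333 255 [0.547 0.063 0.208]
scene 298 250 [ 0.543 -0.006  0.199]
scene 369 257 [0.521 0.125 0.2  ]
```

View pics/c1.png

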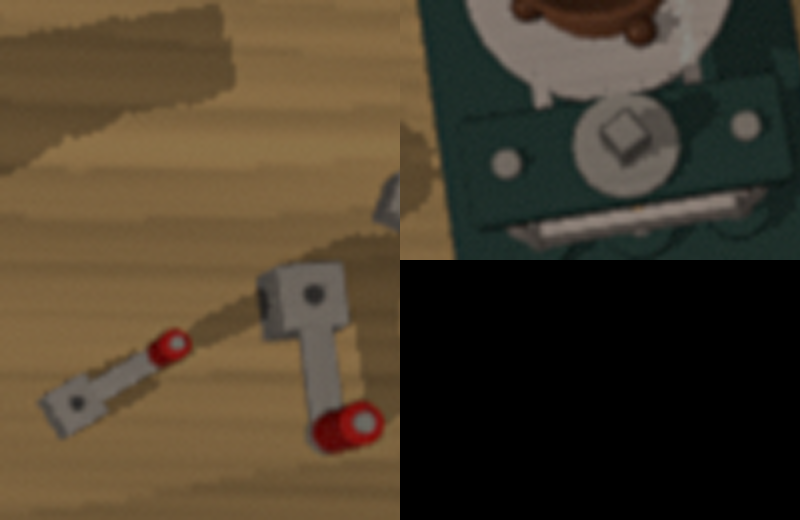

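The crop shows the large crank clearly: boss (467,225), grip (478,256) pointing roughly to −x. The other two are about half its size. The screw square stands at about 45°. I'll look at the shaft from close by with the wrist camera first.

play_rows:
  moves:
    - [1, [2.0, -2.5, -1.5], [0, 0, 0]]
    - [1, [2.5, -3.1, -1.5], [0, 0, 0]]
    - [1, [2.5, -3.1, -1.5], [0, 0, 0]]
    - [1, [2.5, -3.1, -1.0], [0, 0, 0]]
    - [1, [2.5, -3.1, -1.0], [0, 0, 0]]
    - [1, [2.5, -3.1, -0.5], [0, 0, 0]]
    - [1, [2.5, -3.1, 0], [0, 0, 0]]
    - [1, [2.5, -3.1, 0], [0, 0, 0]]
    - [1, [2.5, -3.1, 0], [0, 0, 0]]
    - [1, [2.5, -3.1, 0], [0, 0, 0]]
    - [1, [2.5, -3.1, 0], [0, 0, 0]]
    - [1, [1.5, -2.0, 0], [0, 0, 0]]

```text
clock: 1.15
eef_pos: [0.317, -0.0382, 0.3007]
tool_rot: [0.985, 0.174, 0.0, -0.0]
ft_force: [0.6, -2.0, -0.1]
grip_width: 0.0854
```

play_rows:
  moves:
    - [1, [2.0, -0.2, 0], [0, 0, 0]]
    - [1, [3.5, -0.3, 0], [0, 0, 0]]
    - [1, [3.7, -0.3, 0], [0, 0, 0]]
    - [1, [3.7, -0.3, 0], [0, 0, 0]]
    - [1, [3.7, -0.3, 0], [0, 0, 0]]
    - [1, [3.2, -0.2, 0], [0, 0, 0]]
    - [1, [1.9, -0.1, 0], [0, 0, 0]]
    - [1, [0, 0, 0], [0, 0, 0]]
    - [1, [0, 0, 0], [0, 0, 0]]

```text
clock: 1.9
eef_pos: [0.5151, 0.049, 0.2994]
tool_rot: [0.985, 0.173, -0.001, -0.0]
ft_force: [0.1, -0.6, 0.2]
grip_width: 0.0855
```

```bash
python3 - <<'E'
from h import *
p,d,o=grab('wrist','w1'); print(o['eef_pos'],o['joint_pos'],o['ft_force'])
E
```

```text
[0.51514452 0.04902219 0.29939252] [ 9.49550303e-02  2.61086192e-01  2.07458794e-01  1.51995885e+00
 -1.34232106e-04  2.88885981e+00] [ 0.10978936 -0.63764585  0.19217322]
```

View pics/w1.png

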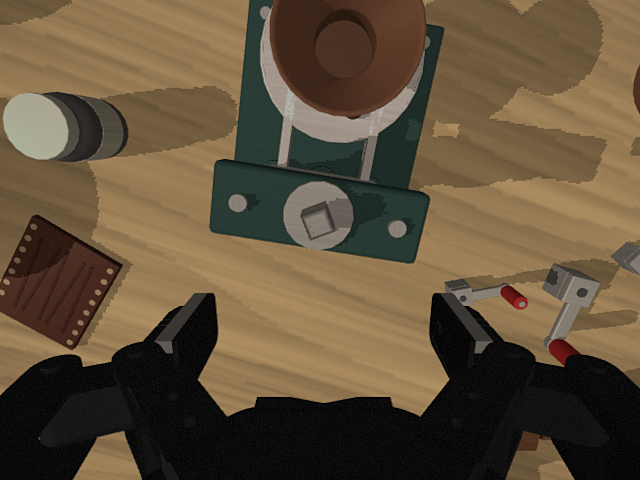

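The wrist view shows the flange at about (318,215), with the square end at (319,221) turned about 20° in the image. The vase is at (345,50), and the large crank at (575,290).

```bash
python3 - <<'E'
from h import *
q=np.load('pics/w1.npz');p=q['p'][:,:,::-1].copy()
h=cv2.cvtColor(p,cv2.COLOR_BGR2HSV)
c=p[175:255,278:358]; cv2.imwrite('pics/c2.png',cv2.resize(c,(640,640),interpolation=2)[:600])
m=((h[...,1]<70)).astype(np.uint8); m=m[165:260,270:370]
n,l,s,cc=cv2.connectedComponentsWithStats(m)
k=1+np.argmax(s[1:,4]);print(s[k]+np.array([270,165,0,0,0]))
ct=max(cv2.findContours((l==k).astype(np.uint8),cv2.RETR_EXTERNAL,cv2.CHAIN_APPROX_NONE)[0],key=len)
e=cv2.fitEllipse(cv2.convexHull(ct));print('ell',e)
u,v=e[0][0]+270,e[0][1]+165
print('flange ctr',onz('wrist',u,v,.208,'w1').round(4),dep('wrist',u-25,v,'w1').round(4),dep('wrist',u,v+26,'w1').round(4),dep('wrist',318,222,'w1').round(4))
for u,v in[(237,203),(398,228)]:print(dep('wrist',u,v,'w1').round(4))
# rim of vase
m=((h[...,0]<15)&(h[...,1]>90)&(h[...,2]>30)).astype(np.uint8); m[120:]=0;m[:,:262]=0;m[:,435:]=0
print(dep('wrist',344,48,'w1'))
E
```

```text
[ 283  180   71   70 3948]
ell ((47.590938568115234, 49.607887268066406), (70.67205810546875, 72.01763916015625), 86.63807678222656)
flange ctr [0.5314 0.0581 0.208 ] [0.5255 0.0739 0.2074] [0.5142 0.052  0.2079] [0.532  0.0577 0.2316]
[0.5202 0.1115 0.2069]
[0.5409 0.0031 0.2061]
[0.65207501 0.07963785 0.11809428]
```

View pics/c2.png

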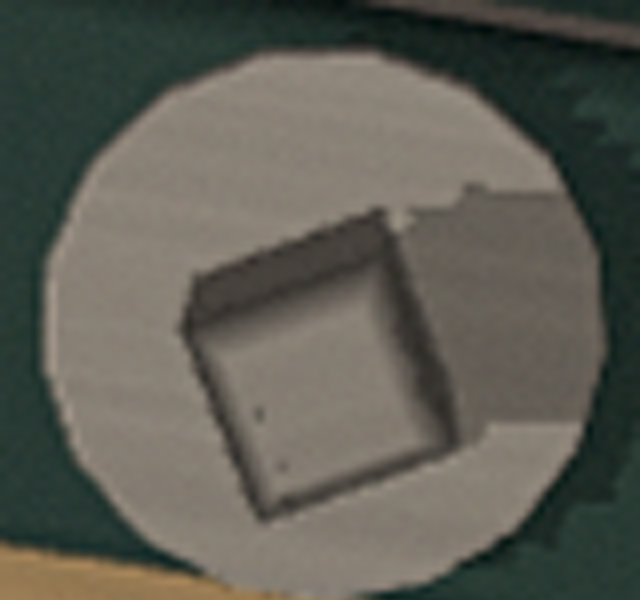

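```bash
python3 - <<'E'
from h import *
c=lambda x,y:onz('wrist',278+(x-3.5)/8,175+(y-3.5)/8,.2278,'w1')[:2]
L,B,R=c(187,325),c(263,520),c(455,442)
print(L,B,R,'ctr',(L+R)/2,'len',np.linalg.norm(B-L),np.linalg.norm(R-B))
for a,b in((L,B),(B,R)): print(np.degrees(np.arctan2(*(b-a)[::-1]))%90)
b=onz('top',468.4,223.4,.042); g=onz('top',480.9,255.4,.094)
print(b,g,np.hypot(*(g-b)[:2]),np.degrees(np.arctan2(*(g-b)[1::-1])))
b=onz('wrist',582,292.5,.042,'w1');print(b)
# gap via scene: nothing yet
E
```

```text
[0.53160711 0.06874171] [0.51885561 0.05806697] [0.52990946 0.04609838] ctr [0.53075829 0.05742004] len 0.016629815990180843 0.016292168038863516
39.933918417217654
42.72468204960879
[ 0.51382162 -0.28597743  0.042     ] [ 0.43915    -0.29350484  0.094     ] 0.07505007089119027 -174.2436451651743
[ 0.51556898 -0.28692637  0.042     ]
```

play_rows:
  moves:
    - [1, [-0.9, 2.4, 0], [0, 0, 0]]
    - [1, [-1.2, 3.4, 0], [0, 0, 0]]
    - [1, [-1.3, 3.6, 0.5], [0, 0, 0]]
    - [1, [-1.2, 3.3, 1.5], [0, 0, 0]]
    - [1, [-1.2, 3.3, 2.0], [0, 0, 0]]
    - [1, [-1.2, 3.3, 2.0], [0, 0, 0]]
    - [1, [-1.2, 3.3, 2.0], [0, 0, 0]]
    - [1, [-1.2, 3.3, 2.0], [0, 0, 0]]
    - [1, [-1.2, 3.3, 2.0], [0, 0, 0]]
    - [1, [-0.8, 2.3, 1.5], [0, 0, 0]]
    - [1, [0, 0, 0.4], [0, 0, 0.123]]
    - [1, [0, 0, 0], [0, 0, 0.123]]

```text
clock: 2.95
eef_pos: [0.5119, -0.2878, 0.1599]
tool_rot: [0.999, 0.045, -0.002, -0.001]
ft_force: [-0.7, -0.0, -0.2]
grip_width: 0.0853
```

play_rows:
  moves:
    - [1, [0, 0, 0], [0, 0, 0]]
    - [1, [0, 0, 0], [0, 0, 0]]

```text
clock: 3.12
eef_pos: [0.5139, -0.2865, 0.1623]
tool_rot: [0.999, 0.051, 0.0, 0.0]
ft_force: [0.5, -0.0, 0.4]
grip_width: 0.0854
```

```bash
python3 - <<'E'
from h import *
p,d,o=grab('wrist','w2'); print(o['eef_pos'],o['tool_rot'],o['joint_pos'],o['ft_force'])
E
```

```text
[ 0.51393405 -0.28654332  0.16234018] [9.98678475e-01 5.13934837e-02 8.98694821e-05 7.24129074e-05] [-5.08606329e-01  4.50725575e-01  1.25462267e-01  1.24530380e+00
 -2.72244056e-05  2.53015405e+00] [ 0.49028387 -0.00173908  0.37352548]
```

View pics/w2.png

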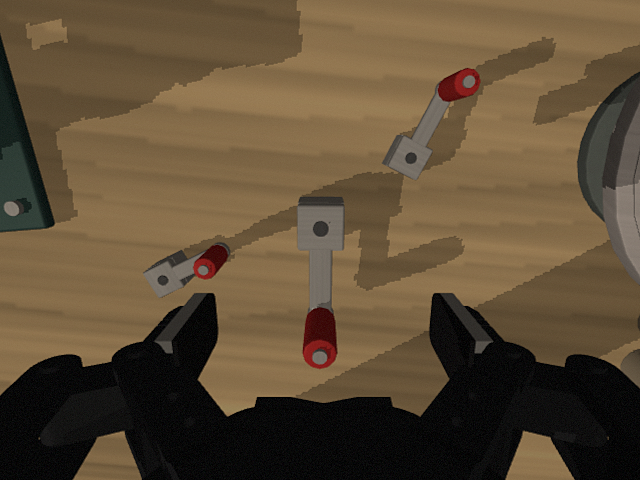

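The crank is aligned with the hand: boss top centre is at (320.5,228.5) and pin top at (319.5,357). The neighbouring cranks stand clear of the finger path.

```bash
python3 - <<'E'
from h import *
b=onz('wrist',320.5,228.5,.042,'w2');g=onz('wrist',319.7,356.5,.094,'w2')
print(b,g,np.hypot(*(g-b)[:2]),np.degrees(np.arctan2(*(g-b)[1::-1])))
q=[onz('wrist',u,v,.042,'w2')[:2] for u,v in((298,206),(343,206),(343.5,249.5),(298,249.5))]
print(np.mean(q,0),dep('wrist',310,235,'w2'))
E
```

```text
[ 0.51567288 -0.28497425  0.042     ] [ 0.439337  -0.2925009  0.094    ] 0.07670603971265957 -174.36889277968865
[ 0.51598421 -0.28503993] [ 0.51029442 -0.2774972   0.04404323]
```

play_rows:
  moves:
    - [1, [0.2, -0.13, 1.5], [0, 0, 0]]
    - [1, [0, 0, 2.5], [0, 0, 0]]
    - [1, [0, 0, 2.5], [0, 0, 0]]
    - [1, [0, 0, 2.5], [0, 0, 0]]
    - [1, [0, 0, 2.2], [0, 0, 0]]
    - [1, [0, 0, 1.8], [0, 0, 0]]
    - [1, [0, 0, 1.4], [0, 0, 0]]
    - [1, [0, 0, 0.8], [0, 0, 0]]
    - [1, [0, 0, 0.3], [0, 0, 0]]
    - [1, [0, 0, 0], [0, 0, 0]]
    - [1, [0, 0, 0], [0, 0, 0]]

```text
clock: 4.08
eef_pos: [0.5175, -0.2851, 0.0078]
tool_rot: [0.999, 0.051, 0.001, 0.0]
ft_force: [0.7, 0.0, 0.3]
grip_width: 0.0856
```

play_rows:
  moves:
    - [0.3, [0, 0, 0], [0, 0, 0]]
    - [0, [0, 0, 0], [0, 0, 0]]
    - [-0.1, [0, 0, 0], [0, 0, 0]]
    - [-0.2, [0, 0, 0], [0, 0, 0]]
    - [-0.3, [0, 0, 0], [0, 0, 0]]
    - [-0.4, [0, 0, 0], [0, 0, 0]]
    - [-1, [0, 0, 0], [0, 0, 0]]
    - [-1, [0, 0, 0], [0, 0, 0]]
    - [-1, [0, 0, 0], [0, 0, 0]]
    - [-1, [0, 0, 0], [0, 0, 0]]

```text
clock: 4.92
eef_pos: [0.5173, -0.2849, 0.0074]
tool_rot: [0.999, 0.05, 0.001, 0.0]
ft_force: [0.2, 1.1, 6.1]
grip_width: 0.0352
```

play_rows:
  moves:
    - [-1, [0, 0, -0.5], [0, 0, 0]]
    - [-1, [0, 0, -1.5], [0, 0, 0]]
    - [-1, [0, 0, -2.5], [0, 0, 0]]
    - [-1, [0, 0, -3.0], [0, 0, 0]]
    - [-1, [0, 0, -3.0], [0, 0, 0]]
    - [-1, [0, 0, -3.0], [0, 0, 0]]
    - [-1, [0, 0, -3.0], [0, 0, 0]]
    - [-1, [0, 0, -3.0], [0, 0, 0]]
    - [-1, [0, 0, -3.0], [0, 0, 0]]
    - [-1, [0, 0, -2.0], [0, 0, 0]]
    - [-1, [0, 0, -1.0], [0, 0, 0]]
    - [-1, [0, 0, -0.5], [0, 0, 0]]

```text
clock: 5.92
eef_pos: [0.517, -0.2851, 0.2676]
tool_rot: [0.999, 0.05, 0.0, 0.0]
ft_force: [0.3, -1.1, -2.5]
grip_width: 0.0353
```

play_rows:
  moves:
    - [-1, [0.3, -1.5, 0], [0, 0, 0]]
    - [-1, [0.4, -2.9, 0], [0, 0, 0]]
    - [-1, [0.5, -3.6, 0], [0, 0, 0]]
    - [-1, [0.5, -3.6, 0], [0, 0, 0]]
    - [-1, [0.5, -3.6, 0], [0, 0, 0]]
    - [-1, [0.5, -3.6, 0], [0, 0, 0]]
    - [-1, [0.5, -3.6, 0], [0, 0, 0]]
    - [-1, [0.5, -3.6, 0], [0, 0, 0]]
    - [-1, [0.5, -3.6, 0], [0, 0, 0]]
    - [-1, [0.4, -2.5, 0], [0, 0, 0]]
    - [-1, [0.3, -1.5, 0], [0, 0, 0]]
    - [-1, [0, -0.4, 0], [0, 0, 0]]

```text
clock: 6.92
eef_pos: [0.5301, 0.0595, 0.264]
tool_rot: [0.998, 0.055, -0.002, -0.002]
ft_force: [-0.5, -0.3, -3.6]
grip_width: 0.0355
```

play_rows:
  moves:
    - [-1, [0, 0, 0], [0, 0, -0.08]]
    - [-1, [0, 0, 0], [0, 0, -0.12]]
    - [-1, [0, 0, 0], [0, 0, -0.12]]
    - [-1, [0, 0, 0], [0, 0, -0.12]]
    - [-1, [0, 0, 0], [0, 0, -0.12]]
    - [-1, [0, 0, 0], [0, 0, -0.06]]
    - [-1, [0, 0, 0], [0, 0, 0]]
    - [-1, [0, 0, 0], [0, 0, 0]]
    - [-1, [0, 0, 0], [0, 0, 0]]

```text
clock: 7.67
eef_pos: [0.531, 0.0556, 0.2657]
tool_rot: [0.935, 0.353, -0.001, -0.001]
ft_force: [-0.2, 0.6, -2.7]
grip_width: 0.0355
```

```bash
python3 - <<'E'
from h import *
p,d,o=grab('wrist','w3'); print(o['eef_pos'],o['tool_rot'],2*np.degrees(np.arctan2(o['tool_rot'][1],o['tool_rot'][0])),o['ft_force'],o['joint_pos'],o['grip_width'])
s,_,_=grab('scene','s3')
c=cv2.resize(s[170:330,230:430,::-1],None,fx=3,fy=3,interpolation=2); 
w=cv2.resize(p[:,:,::-1],(400,300)); o=np.zeros((480,800,3),np.uint8); o[:, :400]=c[:,100:500]; o[:300,400:]=w; cv2.imwrite('pics/c3.png',o)
E
```

```text
[0.53099823 0.05558157 0.26569312] [ 9.35439676e-01  3.53483592e-01 -7.37611067e-04 -1.19112287e-03] 41.401114110052646 [-0.18050594  0.58449788 -2.67237443] [1.03198634e-01 2.99288572e-01 1.72697934e-01 1.44624009e+00
 1.92680737e-03 2.52220357e+00] 0.03551950393040829
```

View pics/c3.png

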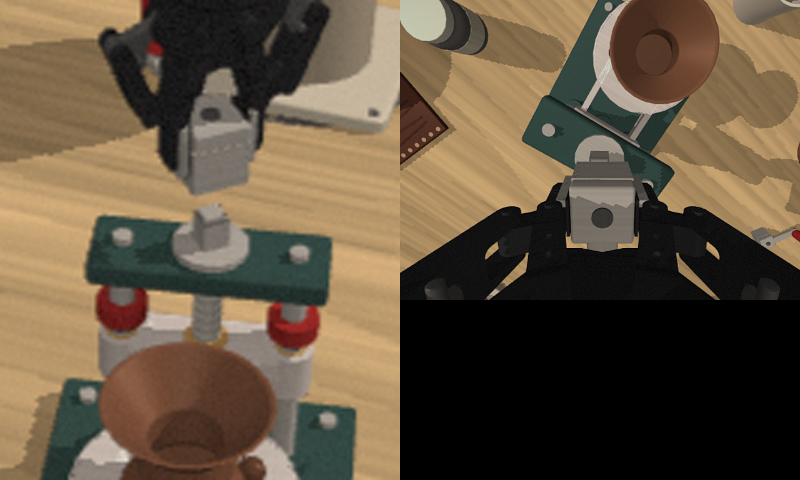

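The crank hangs square in the hand above the shaft. In the wrist view its top dot is at about (323,349), and the shaft edge behind it at (320,248) looks parallel.

```bash
python3 - <<'E'
from h import *
q=np.load('pics/w3.npz');g=cv2.cvtColor(q['p'],cv2.COLOR_RGB2GRAY)
r=g[335:365,305:342]; m=(r<r.min()+25).astype(np.uint8)
n,l,s,c=cv2.connectedComponentsWithStats(m);k=1+np.argmax(s[1:,4]);u,v=c[k]+[305,335];print(u,v,s[k])
b=onz('wrist',u,v,q['pos'][2]+.0346,'w3');d=np.array([.531,.0578])-b[:2];h=np.radians(41.4)
print(b,'need world',d,'tool x,y cm',100*(d@[np.cos(h),np.sin(h)]),100*(d@[np.sin(h),-np.cos(h)]))
for z in(.296,.304):print(onz('wrist',u,v,z,'w3'))
cv2.imwrite('pics/c4.png',cv2.resize(q['p'][200:400,220:420,::-1],(600,600),interpolation=2))
E
```

```text
311.27777777777777 338.1111111111111 [ 2  0 11 10 18]
[0.52990188 0.05872704 0.30029312] need world [ 0.00109812 -0.00092704] tool x,y cm 0.021065059045802203 0.1421578026118188
[0.5278271  0.05713336 0.296     ]
[0.53169334 0.06010309 0.304     ]
```

View pics/c4.png

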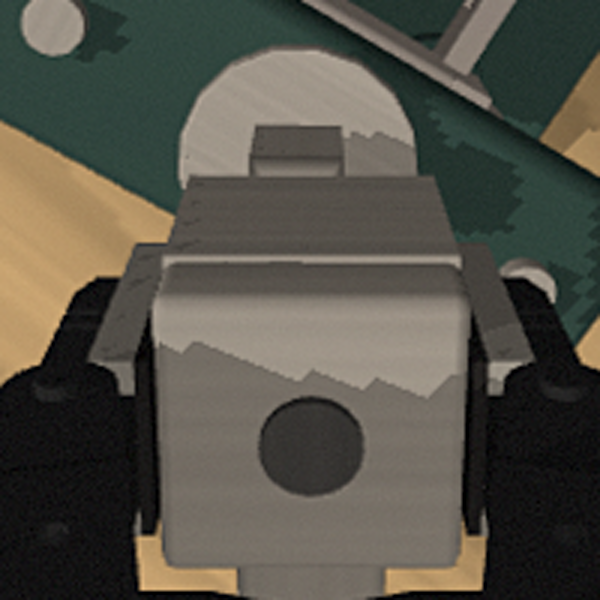

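The shaft's far faces are parallel to the boss to within about 1°. The boss dot is really at (323.5,348.5), and the shaft centre-line at pixel x≈319 lies slightly left of it, so I'll recompute.

```bash
python3 - <<'E'
from h import *
q=np.load('pics/w3.npz');h=np.radians(41.4)
f=lambda cx,cy,z:onz('wrist',220+(cx-1)/3,200+(cy-1)/3,z,'w3')[:2]
X=np.array([np.cos(h),np.sin(h)]);Y=np.array([np.sin(h),-np.cos(h)])
T=q['pos'][:2]
b=f(311,446,.3003); c4=np.mean([f(163,275,.3003),f(465,275,.3003),f(163,566,.3003),f(460,566,.3003)],0)
for n,p in(('dot',b),('corners',c4),('bossfrontfoot',f(308,177,.2583)),('shaft L',f(251,156,.2278)),('shaft R',f(343,156,.2278)),('flange L',f(180,150,.2078)),('flange R',f(416,150,.2078)),('flangetop',f(300,46,.2078)),('shaft est',np.array([.531,.0578]))):
    print(n,p.round(4),'tool',100*(p-T)@X,100*(p-T)@Y)
E
```

```text
dot [0.5297 0.053 ] tool -0.2739487854422808 0.1073315791907892
corners [0.5317 0.0545] tool -0.01792547249183548 0.1262281566151662
bossfrontfoot [0.5432 0.0656] tool 1.5771786216682964 0.05207487558223689
shaft L [0.5314 0.0691] tool 0.9244856405187529 -0.9816097881757938
shaft R [0.5423 0.0568] tool 0.9250202419664075 0.6583725587853931
flange L [0.5175 0.0771] tool 0.4050572769574366 -2.5065130022364683
flange R [0.5483 0.0421] tool 0.4064877851703131 2.155704967584417
flangetop [0.5489 0.0731] tool 2.5016837922217743 -0.12808998027998555
shaft est [0.531  0.0578] tool 0.146839767248147 -0.1662900398031257
```

play_rows:
  moves:
    - [-1, [0.3, -0.2, 0], [0, 0, 0]]
    - [-1, [0, 0, 0.5], [0, 0, 0]]
    - [-1, [0, 0, 0.8], [0, 0, 0]]
    - [-1, [0, 0, 0.7], [0, 0, 0]]
    - [-1, [0, 0, 0.3], [0, 0, 0]]
    - [-1, [0, 0, 0.2], [0, 0, 0]]
    - [-1, [0, 0, 0.2], [0, 0, 0]]
    - [-1, [0, 0, 0.2], [0, 0, 0]]
    - [-1, [0, 0, 0], [0, 0, 0]]

```text
clock: 8.52
eef_pos: [0.5324, 0.0594, 0.2374]
tool_rot: [0.935, 0.354, 0.0, -0.001]
ft_force: [1.0, -0.2, -2.5]
grip_width: 0.0354
```

play_rows:
  moves:
    - [-1, [0, 0, 0.15], [0, 0, 0]]
    - [-1, [0, 0, 0.15], [0, 0, 0]]
    - [-1, [0, 0, 0.15], [0, 0, 0]]
    - [-1, [0, 0, 0.15], [0, 0, 0]]
    - [-1, [0, 0, 0], [0, 0, 0]]

```text
clock: 8.93
eef_pos: [0.5326, 0.0592, 0.2334]
tool_rot: [0.935, 0.354, 0.001, -0.001]
ft_force: [-2.5, -1.0, 4.5]
grip_width: 0.0352
```

play_rows:
  moves:
    - [-1, [-0.1, -0.04, 0], [0, 0, 0]]
    - [-1, [-0.05, 0, 0], [0, 0, 0]]
    - [-1, [0, 0, 0], [0, 0, 0]]

```text
clock: 9.18
eef_pos: [0.5312, 0.0588, 0.2319]
tool_rot: [0.935, 0.354, 0.001, -0.001]
ft_force: [0.0, 0.0, -2.7]
grip_width: 0.0354
```

Free again, with the vertical load back to just the crank's weight. I'll continue down.

play_rows:
  moves:
    - [-1, [0, 0, 0.15], [0, 0, 0]]
    - [-1, [0, 0, 0.15], [0, 0, 0]]
    - [-1, [0, 0, 0.15], [0, 0, 0]]
    - [-1, [0, 0, 0.15], [0, 0, 0]]
    - [-1, [0, 0, 0], [0, 0, 0]]

```text
clock: 9.6
eef_pos: [0.5307, 0.0587, 0.2247]
tool_rot: [0.935, 0.354, -0.001, -0.001]
ft_force: [-1.1, -0.1, -3.0]
grip_width: 0.0356
```

play_rows:
  moves:
    - [-1, [0, 0, 0.15], [0, 0, 0]]
    - [-1, [0, 0, 0.15], [0, 0, 0]]
    - [-1, [0, 0, 0.15], [0, 0, 0]]
    - [-1, [0, 0, 0.15], [0, 0, 0]]
    - [-1, [0, 0, 0.1], [0, 0, 0]]
    - [-1, [0, 0, 0.05], [0, 0, 0]]
    - [-1, [0, 0, 0], [0, 0, 0]]

```text
clock: 10.18
eef_pos: [0.531, 0.0588, 0.2181]
tool_rot: [0.935, 0.354, 0.0, -0.001]
ft_force: [0.8, -0.8, -3.0]
grip_width: 0.0354
```

play_rows:
  moves:
    - [-1, [0, 0, 0.1], [0, 0, 0]]
    - [-1, [0, 0, 0.1], [0, 0, 0]]
    - [-1, [0, 0, 0.05], [0, 0, 0]]
    - [-1, [0, 0, 0], [0, 0, 0]]

```text
clock: 10.52
eef_pos: [0.531, 0.0588, 0.2155]
tool_rot: [0.935, 0.354, 0.0, -0.001]
ft_force: [0.8, -0.1, -4.2]
grip_width: 0.0355
```

play_rows:
  moves:
    - [-1, [0, 0, 0.06], [0, 0, 0]]
    - [-1, [0, 0, 0.06], [0, 0, 0]]
    - [-1, [0, 0, 0.05], [0, 0, 0]]
    - [-1, [0, 0, 0], [0, 0, 0]]

```text
clock: 10.85
eef_pos: [0.531, 0.0588, 0.2138]
tool_rot: [0.935, 0.354, 0.0, -0.001]
ft_force: [-0.2, -0.4, -3.3]
grip_width: 0.0352
```

play_rows:
  moves:
    - [-1, [0, 0, 0.06], [0, 0, 0]]
    - [-1, [0, 0, 0.06], [0, 0, 0]]
    - [-1, [0, 0, 0.05], [0, 0, 0]]
    - [-1, [0, 0, 0], [0, 0, 0]]

```text
clock: 11.18
eef_pos: [0.5312, 0.0588, 0.2134]
tool_rot: [0.935, 0.354, 0.001, -0.001]
ft_force: [-2.4, 0.2, 4.8]
grip_width: 0.0355
```

Contact came at the expected seat height (foot ≈ 0.206 m). I'll relax, release, rise and look.

play_rows:
  moves:
    - [-1, [0, 0, -0.1], [0, 0, 0]]
    - [-0.1, [0, 0, 0], [0, 0, 0]]
    - [0.1, [0, 0, 0], [0, 0, 0]]
    - [0.5, [0, 0, 0], [0, 0, 0]]
    - [1, [0, 0, 0], [0, 0, 0]]
    - [1, [0, 0, 0], [0, 0, 0]]
    - [1, [0, 0, -1], [0, 0, 0]]
    - [1, [0, 0, -2.5], [0, 0, 0]]
    - [1, [0, 0, -3.5], [0, 0, 0]]
    - [1, [0, 0, -3.5], [0, 0, 0]]
    - [1, [0, 0, -1.5], [0, 0, 0]]
    - [1, [0, 0, -0.5], [0, 0, 0]]

```text
clock: 12.18
eef_pos: [0.5326, 0.0587, 0.3431]
tool_rot: [0.935, 0.354, 0.004, 0.0]
ft_force: [-0.2, 0.2, -0.6]
grip_width: 0.0856
```

```bash
python3 - <<'E'
from h import *
p,d,o=grab('wrist','w4'); print(o['eef_pos'],o['tool_rot'],o['ft_force'],o['grip_width'])
s,_,_=grab('scene','s4')
c=cv2.resize(s[215:325,270:400,::-1],None,fx=4,fy=4,interpolation=2)[:, :400]
w=p[180:,:,::-1][:,120:520]
x=np.zeros((440,800,3),np.uint8);x[:,:400]=c;x[:300,400:]=w;cv2.imwrite('pics/c5.png',x)
E
```

```text
[0.53258109 0.05868996 0.34305631] [9.35076485e-01 3.54421685e-01 4.15162116e-03 3.37109568e-05] [-0.20143513  0.20724743 -0.58019902] 0.08557104335880962
```

View pics/c5.png

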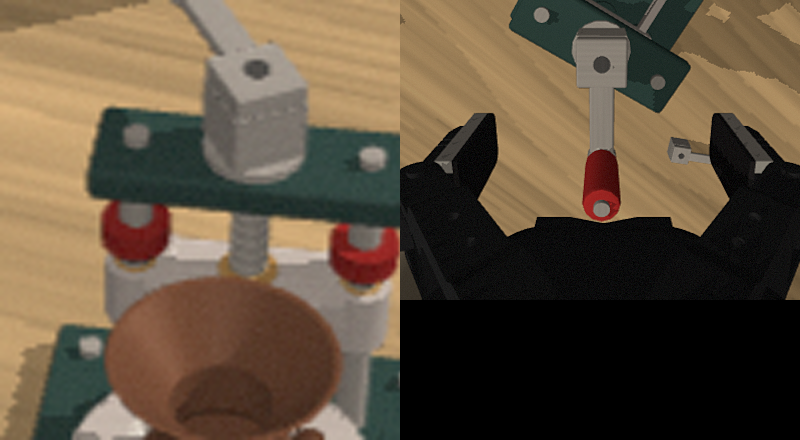

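The boss stands flat on the flange (scene crop (255,165)). Wrist view: boss dot at (322,245), pin top at (322,389).

```bash
python3 - <<'E'
from h import *
q=np.load('pics/w4.npz');T=q['pos'][:2];h=2*np.arctan2(q['rot'][1],q['rot'][0]);X=np.array([np.cos(h),np.sin(h)]);Y=np.array([np.sin(h),-np.cos(h)])
for u,v,z in((322,245,.2498),(322,389,.3018)):
    p=onz('wrist',u,v,z,'w4');print(p,100*(p[:2]-T)@X,100*(p[:2]-T)@Y,dep('wrist',u-6,v,'w4'))
for u,v in((312,252),(330,252),(312,235)):print(dep('wrist',u,v,'w4').round(4))
for u,v in((327,283),(332,284),(338,283),(303,281),(300,279),(360,285),(364,287),(320,279),(345,283)):print('sc',u,v,dep('scene',u,v,'s4').round(4))
E
```

```text
[0.53061496 0.0565013  0.2498    ] -0.2922892253075316 0.03355769872470254 [0.52772342 0.05951561 0.24920707]
[0.47360345 0.00615075 0.3018    ] -7.898524826866349 0.024718714100874294 [0.47294685 0.01036085 0.30472173]
[0.5218 0.0581 0.2483]
[0.5306 0.0491 0.2504]
[0.5314 0.0664 0.2499]
sc 327 283 [0.5354 0.051  0.1257]
sc 332 284 [0.5398 0.0622 0.1303]
sc 338 283 [0.5303 0.0716 0.1275]
sc 303 281 [0.5493 0.0067 0.1297]
sc 300 279 [0.5581 0.0035 0.1414]
sc 360 285 [0.5388 0.1165 0.1434]
sc 364 287 [0.5246 0.1219 0.1273]
sc 320 279 [0.531  0.0353 0.1277]
sc 345 283 [0.5227 0.0836 0.1245]
```

play_rows:
  moves:
    - [1, [-2.0, 0, 0], [0, 0, 0]]
    - [1, [-3.0, 0, 0], [0, 0, 0]]
    - [1, [-2.0, 0, 0], [0, 0, 0]]
    - [1, [-0.8, 0, 0.5], [0, 0, 0]]
    - [1, [0, 0, 1.8], [0, 0, 0]]
    - [1, [0, 0, 2.2], [0, 0, 0]]
    - [1, [0, 0, 2.0], [0, 0, 0]]
    - [1, [0, 0, 1.2], [0, 0, 0]]
    - [1, [0, 0, 0.4], [0, 0, 0]]
    - [1, [0, 0, 0], [0, 0, 0]]
    - [1, [0, 0, 0], [0, 0, 0]]

```text
clock: 13.2
eef_pos: [0.4723, 0.007, 0.2567]
tool_rot: [0.935, 0.354, -0.0, -0.001]
ft_force: [0.0, -0.7, -0.2]
grip_width: 0.0854
```

play_rows:
  moves:
    - [0.2, [0, 0, 0], [0, 0, 0]]
    - [-0.2, [0, 0, 0], [0, 0, 0]]
    - [-0.4, [0, 0, 0], [0, 0, 0]]
    - [-0.6, [0, 0, 0], [0, 0, 0]]
    - [-0.7, [0, 0, 0], [0, 0, 0]]
    - [-1, [0, 0, 0], [0, 0, 0]]
    - [-1, [0, 0, 0], [0, 0, 0]]
    - [-1, [0, 0, 0], [0, 0, 0]]
    - [-1, [0, 0, 0], [0, 0, 0]]

```text
clock: 13.95
eef_pos: [0.4728, 0.0069, 0.2576]
tool_rot: [0.935, 0.354, 0.001, -0.001]
ft_force: [-1.3, -0.3, 3.1]
grip_width: 0.0228
```

play_rows:
  moves:
    - [-1, [0.06, -0.65, 0], [0, 0, 0]]
    - [-1, [0.06, -0.65, 0], [0, 0, 0]]
    - [-1, [0.34, -1.26, 0], [0, 0, 0]]
    - [-1, [0.55, -1.19, 0], [0, 0, 0]]

```text
clock: 14.28
eef_pos: [0.4553, 0.0402, 0.2577]
tool_rot: [0.935, 0.353, 0.0, 0.002]
ft_force: [1.7, -7.2, 2.6]
grip_width: 0.0225
```

play_rows:
  moves:
    - [-1, [0.75, -1.07, 0], [0, 0, 0]]
    - [-1, [0.92, -0.92, 0], [0, 0, 0]]
    - [-1, [1.07, -0.75, 0], [0, 0, 0]]
    - [-1, [1.19, -0.55, 0], [0, 0, 0]]
    - [-1, [1.26, -0.34, 0], [0, 0, 0]]
    - [-1, [1.3, -0.11, 0], [0, 0, 0]]

```text
clock: 14.78
eef_pos: [0.4771, 0.1121, 0.2576]
tool_rot: [0.935, 0.354, -0.002, 0.0]
ft_force: [-4.3, -6.8, 6.6]
grip_width: 0.0226
```

play_rows:
  moves:
    - [-1, [1.3, 0.11, 0], [0, 0, 0]]
    - [-1, [1.26, 0.34, 0], [0, 0, 0]]
    - [-1, [1.19, 0.55, 0], [0, 0, 0]]
    - [-1, [1.07, 0.75, 0], [0, 0, 0]]
    - [-1, [0.92, 0.92, 0], [0, 0, 0]]
    - [-1, [0.75, 1.07, 0], [0, 0, 0]]
    - [-1, [0.55, 1.19, 0], [0, 0, 0]]
    - [-1, [0.34, 1.26, 0], [0, 0, 0]]
    - [-1, [0.11, 1.3, 0], [0, 0, 0]]

```text
clock: 15.53
eef_pos: [0.5828, 0.1096, 0.2575]
tool_rot: [0.935, 0.356, -0.001, -0.004]
ft_force: [-7.1, 4.4, 7.1]
grip_width: 0.0228
```

```bash
cat >> h.py <<'E'
T0=np.array([.4728,.0069]);H=np.radians(41.4);XX=np.array([np.cos(H),np.sin(H)]);YY=np.array([np.sin(H),-np.cos(H)])
def tang(pos,F,r=.075):
    d=np.array(pos[:2])-(T0+r*XX);d=np.array([d@XX,d@YY]);f=np.array([np.dot(F[:2],XX),np.dot(F[:2],YY)])
    a=np.arctan2(d[1],d[0]);print('phi',np.degrees(a)%360,'r',np.hypot(*d),'ft',f@[-np.sin(a),np.cos(a)],'fr',f@[np.cos(a),np.sin(a)])
E
python3 - <<'E'
from h import *
o=bot.get_obs();tang(o['eef_pos'],o['ft_force'])
s,_,_=grab('scene','s5')
for u,v in((327,283),(332,284),(338,283),(327,280),(332,281),(338,280),(320,279),(345,283)):print('sc',u,v,dep('scene',u,v,'s5').round(4))
a=np.load('pics/s4.npz')['p'][240:310,280:380,::-1];b=s[240:310,280:380,::-1]
cv2.imwrite('pics/c6.png',np.hstack([cv2.resize(i,(400,280),interpolation=2) for i in(a,b)]))
E
```

```text
phi 356.71690839667025 r 0.07552696171524312 ft -8.154218036851653 fr -1.9736438546534927
sc 327 283 [0.5989 0.0684 0.1862]
sc 332 284 [0.5959 0.0769 0.1838]
sc 338 283 [0.5318 0.0719 0.1289]
sc 327 280 [0.5345 0.0505 0.1326]
sc 332 281 [0.5379 0.0614 0.1362]
sc 338 280 [0.5271 0.0704 0.1322]
sc 320 279 [0.5337 0.0361 0.1302]
sc 345 283 [0.5296 0.0852 0.131 ]
```

View pics/c6.png

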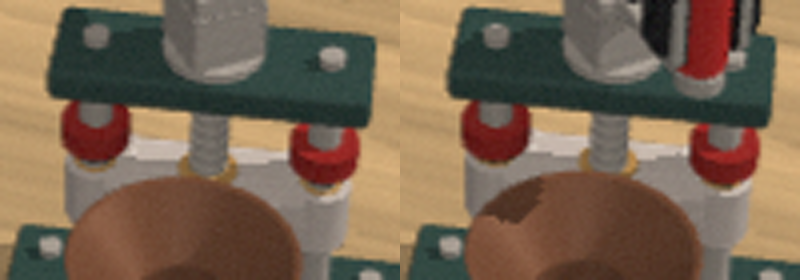

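play_rows:
  moves:
    - [-1, [-0.11, 1.3, 0], [0, 0, 0]]
    - [-1, [-0.34, 1.26, 0], [0, 0, 0]]
    - [-1, [-0.55, 1.19, 0], [0, 0, 0]]
    - [-1, [-0.75, 1.07, 0], [0, 0, 0]]
    - [-1, [-0.92, 0.92, 0], [0, 0, 0]]
    - [-1, [-1.07, 0.75, 0], [0, 0, 0]]
    - [-1, [-1.19, 0.55, 0], [0, 0, 0]]
    - [-1, [-1.26, 0.34, 0], [0, 0, 0]]
    - [-1, [-1.3, 0.11, 0], [0, 0, 0]]
    - [-1, [-1.3, -0.11, 0], [0, 0, 0]]
    - [-1, [-1.26, -0.34, 0], [0, 0, 0]]
    - [-1, [-1.19, -0.55, 0], [0, 0, 0]]

```text
clock: 16.58
eef_pos: [0.5465, -0.0159, 0.2578]
tool_rot: [0.935, 0.355, 0.004, -0.0]
ft_force: [6.7, 1.2, 0.3]
grip_width: 0.0226
```

play_rows:
  moves:
    - [-1, [-0.55, -0.38, 0], [0, 0, 0]]
    - [-1, [-0.52, -0.38, 0], [0, 0, 0]]
    - [-1, [-0.48, -0.44, 0], [0, 0, 0]]
    - [-1, [-0.44, -0.48, 0], [0, 0, 0]]

```text
clock: 16.92
eef_pos: [0.5202, -0.0175, 0.2579]
tool_rot: [0.935, 0.354, 0.003, 0.001]
ft_force: [7.6, -3.0, 0.5]
grip_width: 0.0226
```

```bash
python3 - <<'E'
from h import *
o=bot.get_obs();print(o['clock'],o['ft_force']);tang(o['eef_pos'],o['ft_force'])
E
```

```text
16.9167 [ 7.63031433 -2.95624867  0.53681531]
phi 138.20439414987842 r 0.07449254373312192 ft -7.926826333825919 fr 2.031385550224966
```

play_rows:
  moves:
    - [-1, [-0.4, -0.52, 0], [0, 0, 0]]
    - [-1, [-0.35, -0.55, 0], [0, 0, 0]]
    - [-1, [-0.3, -0.58, 0], [0, 0, 0]]
    - [-1, [-0.25, -0.6, 0], [0, 0, 0]]
    - [-1, [-0.2, -0.62, 0], [0, 0, 0]]
    - [-1, [-0.14, -0.64, 0], [0, 0, 0]]

```text
clock: 17.42
eef_pos: [0.4838, -0.0031, 0.2578]
tool_rot: [0.935, 0.354, 0.002, 0.002]
ft_force: [4.2, -6.1, 1.8]
grip_width: 0.0227
```

```bash
python3 - <<'E'
from h import *
o=bot.get_obs();print(o['clock'],o['ft_force']);tang(o['eef_pos'],o['ft_force'])
s,_,_=grab('scene','s6')
for u,v in((323,277),(327,280),(332,279),(338,280),(320,278),(345,280)):print('sc',u,v,dep('scene',u,v,'s6').round(4))
E
```

```text
17.4167 [ 4.16040442 -6.05639994  1.79565101]
phi 168.61353568512217 r 0.07484246372657129 ft -6.9761258563397135 fr 2.3070789306924486
sc 323 277 [0.5318 0.0414 0.1353]
sc 327 280 [0.5399 0.0519 0.1377]
sc 332 279 [0.5377 0.0611 0.1411]
sc 338 280 [0.5306 0.0713 0.1355]
sc 320 278 [0.5354 0.0365 0.1344]
sc 345 280 [0.5256 0.0839 0.1349]
```

play_rows:
  moves:
    - [-1, [-0.09, -0.65, 0], [0, 0, 0]]
    - [-1, [-0.03, -0.65, 0], [0, 0, 0]]
    - [-1, [0.03, -0.65, 0], [0, 0, 0]]

```text
clock: 17.72
eef_pos: [0.4696, 0.0107, 0.2578]
tool_rot: [0.935, 0.354, 0.001, 0.002]
ft_force: [2.3, -7.2, 1.9]
grip_width: 0.0226
```

play_rows:
  moves:
    - [-1, [0.09, -0.65, 0], [0, 0, 0]]
    - [-1, [0.14, -0.64, 0], [0, 0, 0]]

```text
clock: 17.88
eef_pos: [0.4623, 0.0218, 0.2578]
tool_rot: [0.935, 0.354, 0.001, 0.002]
ft_force: [1.2, -6.6, 2.8]
grip_width: 0.0226
```

play_rows:
  moves:
    - [-1, [0.2, -0.62, 0], [0, 0, 0]]
    - [-1, [0.25, -0.6, 0], [0, 0, 0]]

```text
clock: 18.05
eef_pos: [0.4571, 0.0339, 0.2577]
tool_rot: [0.935, 0.354, 0.0, 0.002]
ft_force: [0.9, -7.3, 3.7]
grip_width: 0.0228
```

play_rows:
  moves:
    - [-1, [0.3, -0.58, 0], [0, 0, 0]]
    - [-1, [0.35, -0.55, 0], [0, 0, 0]]

```text
clock: 18.22
eef_pos: [0.4542, 0.0467, 0.2577]
tool_rot: [0.935, 0.354, -0.0, 0.001]
ft_force: [-1.7, -7.8, 3.8]
grip_width: 0.0229
```

play_rows:
  moves:
    - [-1, [0.4, -0.52, 0], [0, 0, 0]]
    - [-1, [0.44, -0.48, 0], [0, 0, 0]]

```text
clock: 18.38
eef_pos: [0.4534, 0.0598, 0.2577]
tool_rot: [0.935, 0.354, -0.001, 0.001]
ft_force: [-1.0, -6.6, 5.1]
grip_width: 0.0226
```

play_rows:
  moves:
    - [-1, [0.48, -0.44, 0], [0, 0, 0]]

```text
clock: 18.47
eef_pos: [0.4539, 0.0662, 0.2577]
tool_rot: [0.935, 0.354, -0.001, 0.001]
ft_force: [-2.2, -7.3, 5.8]
grip_width: 0.0227
```

play_rows:
  moves:
    - [-1, [0.52, -0.4, 0], [0, 0, 0]]
    - [-1, [0.55, -0.35, 0], [0, 0, 0]]

```text
clock: 18.63
eef_pos: [0.4563, 0.078, 0.2577]
tool_rot: [0.935, 0.354, -0.002, 0.002]
ft_force: [-4.0, -10.0, 7.5]
grip_width: 0.0227
```

play_rows:
  moves:
    - [-1, [0.58, -0.3, 0], [0, 0, 0]]

```text
clock: 18.72
eef_pos: [0.4582, 0.0836, 0.2577]
tool_rot: [0.935, 0.354, -0.002, 0.002]
ft_force: [-6.4, -12.7, 8.1]
grip_width: 0.0227
```

It went firm: the tangential force rose from about 7 to 10.8, then 14.2 N. I'll stop winding and check.

```bash
python3 - <<'E'
from h import *
o=bot.get_obs();tang(o['eef_pos'],o['ft_force'])
s,_,_=grab('scene','s7')
o=bot.get_obs();tang(o['eef_pos'],o['ft_force'])
for u,v in((323,277),(327,280),(332,279),(338,280),(320,278),(345,280)):print('sc',u,v,dep('scene',u,v,'s7').round(4))
cv2.imwrite('pics/c7.png',cv2.resize(s[235:305,280:380,::-1],(800,560),interpolation=2))
E
```

```text
phi 242.31895889217103 r 0.07588777735137986 ft -14.167167509543038 fr 1.4637300831949758
phi 242.9545256576868 r 0.075911588044485 ft -11.08405967218242 fr 0.6806708497007761
sc 323 277 [0.5334 0.0419 0.1369]
sc 327 280 [0.5383 0.0515 0.1362]
sc 332 279 [0.5383 0.0613 0.1416]
sc 338 280 [0.5316 0.0715 0.1364]
sc 320 278 [0.5377 0.0372 0.1366]
sc 345 280 [0.5255 0.0839 0.1348]
```

View pics/c7.png

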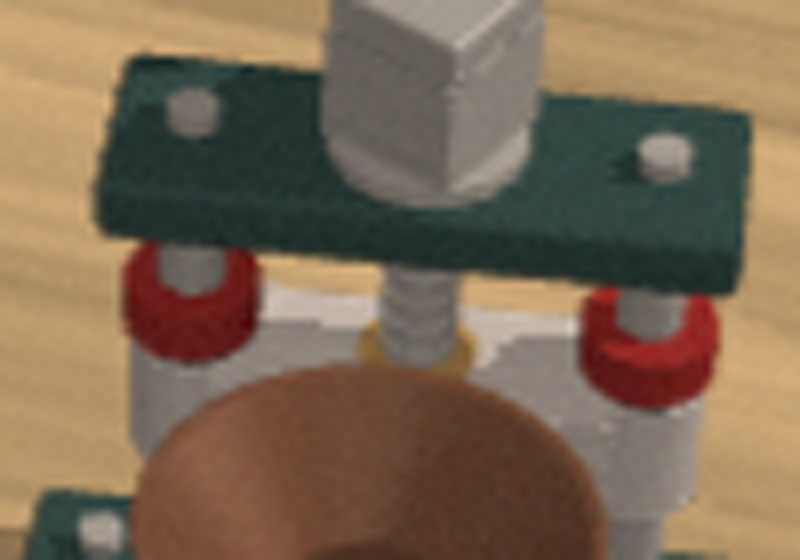

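The carriage bushings (z ≈ 0.1366) are up against the pads (0.1367), and the collar gap has closed. I'll relax the push, release and rise.

play_rows:
  moves:
    - [-1, [-0.15, 0.08, 0], [0, 0, 0]]
    - [-0.5, [0, 0, 0], [0, 0, 0]]
    - [-0.2, [0, 0, 0], [0, 0, 0]]
    - [0.3, [0, 0, 0], [0, 0, 0]]
    - [1, [0, 0, 0], [0, 0, 0]]
    - [1, [0, 0, 0], [0, 0, 0]]
    - [1, [0, 0, -0.6], [0, 0, 0]]
    - [1, [0, 0, -2], [0, 0, 0]]
    - [1, [0, 0, -3], [0, 0, 0]]
    - [1, [0, 0, -3], [0, 0, 0]]
    - [1, [0, 0, -2.5], [0, 0, 0]]
    - [1, [0, 0, -1], [0, 0, 0]]

```text
clock: 19.77
eef_pos: [0.4604, 0.0852, 0.3827]
tool_rot: [0.935, 0.355, 0.003, -0.001]
ft_force: [-0.0, 0.0, 0.5]
grip_width: 0.0855
```

play_rows:
  moves:
    - [1, [-2, 0, -0.5], [0, 0, 0]]
    - [1, [-3, 0, 0], [0, 0, 0]]
    - [1, [-2, 0, 0], [0, 0, 0]]
    - [1, [0, 0, 0], [0, 0, 0]]
    - [1, [0, 0, 0], [0, 0, 0]]

```text
clock: 20.18
eef_pos: [0.4068, 0.0382, 0.3843]
tool_rot: [0.935, 0.354, 0.001, -0.001]
ft_force: [0.7, 0.3, -0.1]
grip_width: 0.0856
```

```bash
python3 - <<'E'
from h import *
p,_,o=grab('wrist','w8'); print(o['clock'],o['eef_pos'],o['ft_force'],o['grip_width'])
s,_,_=grab('scene','s8'); t,_,_=grab('top','t8')
for u,v in((323,277),(327,280),(338,280),(320,278)):print('sc',u,v,dep('scene',u,v,'s8').round(4))
x=np.zeros((400,800,3),np.uint8);x[:,:400]=cv2.resize(s[205:305,280:380,::-1],(400,400),interpolation=2);x[:300,400:]=cv2.resize(p[:,:,::-1],(400,300));cv2.imwrite('pics/c8.png',x)
E
```

```text
20.1833 [0.40678556 0.03815228 0.38425839] [ 0.67704439  0.31285534 -0.08249163] 0.085560512738881
sc 323 277 [0.5358 0.0426 0.1391]
sc 327 280 [0.5411 0.0523 0.1388]
sc 338 280 [0.5318 0.0716 0.1365]
sc 320 278 [0.5359 0.0367 0.1349]
```

View pics/c8.png

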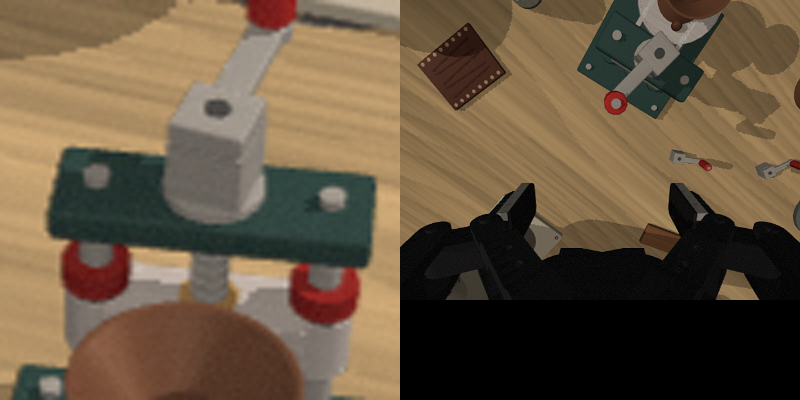

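The crank looks turned back a little from 243°, so I'll measure its heading.

```bash
python3 - <<'E'
from h import *
q=np.load('pics/w8.npz')
p=q['p'][:,:,::-1].copy();hs=cv2.cvtColor(p,cv2.COLOR_BGR2HSV)
def ang(b,g):
    d=(g-b)[:2];print(b,g,'r',np.hypot(*d),'phi',np.degrees(np.arctan2(d@YY,d@XX))%360)
b=onz('wrist',(660-400)*1.6,53*1.6,.2498,'w8');g=onz('wrist',(615-400)*1.6,103*1.6,.3018,'w8');ang(b,g)
t=np.load('pics/t8.npz')['p'][:,:,::-1];hs=cv2.cvtColor(t,cv2.COLOR_BGR2HSV)
m=((hs[...,0]<6)|(hs[...,0]>174))&(hs[...,1]>170)&(hs[...,2]>90)
n,l,s,c=cv2.connectedComponentsWithStats(m.astype(np.uint8))
for k in range(1,n):
    if s[k,4]>15: print(s[k],c[k]); ang(np.array([.5302,.0575,0]),onz('top',*c[k],.29))
E
```

```text
[0.53083163 0.05696914 0.2498    ] [0.4549103  0.06223919 0.3018    ] r 0.07610401413339792 phi 225.37079330164408
[430 233   8   7  29] [432.89655172 236.        ]
[0.5302 0.0575 0.    ] [ 0.44618083 -0.1515146   0.29      ] r 0.22526944292189582 phi 153.2990173549211
```

```bash
python3 - <<'E'
from h import *
I={k:cv2.cvtColor(np.load(f'pics/{k}.npz')['p'],cv2.COLOR_RGB2GRAY).astype(np.float32) for k in('scene0','s3','s4','s5','s6','s7','s8')}
def ecc(a,b,r):
    W=np.eye(2,3,dtype=np.float32);y0,y1,x0,x1=r
    try: c,W=cv2.findTransformECC(I[a][y0:y1,x0:x1],I[b][y0:y1,x0:x1],W,cv2.MOTION_TRANSLATION,(3,200,1e-6)); return W[:,2].round(2),round(c,3)
    except Exception as e:return 'fail'
R={'vase':(285,350,290,365),'wads':(325,360,285,365),'fixed':(240,265,292,330),'base':(360,395,270,380)}
for k in('s3','s4','s5','s6','s8'):
    for n,r in R.items(): print(k,n,ecc('s7',k,r))
E
```

```text
s3 vase (array([-0.2 ,  3.33], dtype=float32), 0.968)
s3 wads (array([-0.16,  3.28], dtype=float32), 0.989)
s3 fixed (array([ 0.04, -0.21], dtype=float32), 0.925)
s3 base (array([0.46, 2.25], dtype=float32), 0.799)
s4 vase (array([-0.21,  3.32], dtype=float32), 0.966)
s4 wads (array([-0.18,  3.29], dtype=float32), 0.989)
s4 fixed (array([-0.01,  0.26], dtype=float32), 0.989)
s4 base (array([0.46, 2.22], dtype=float32), 0.79)
s5 vase (array([-0.11,  1.91], dtype=float32), 0.984)
s5 wads (array([-0.12,  2.01], dtype=float32), 0.998)
s5 fixed (array([0.04, 0.26], dtype=float32), 0.989)
s5 base (array([0.28, 1.34], dtype=float32), 0.868)
s6 vase (array([-0.02,  0.48], dtype=float32), 0.973)
s6 wads (array([-0.03,  0.56], dtype=float32), 0.999)
s6 fixed (array([-0.06,  0.28], dtype=float32), 0.991)
s6 base (array([0.12, 0.32], dtype=float32), 0.955)
s8 vase (array([0.01, 0.01], dtype=float32), 1.0)
s8 wads (array([-0.01,  0.01], dtype=float32), 1.0)
s8 fixed (array([0.09, 0.05], dtype=float32), 0.993)
s8 base (array([-0.02, -0.02], dtype=float32), 0.999)
```

The carriage moved only 0.01 px (≤0.05 mm) between the firm point and now. The crank only fell back through its socket play, so the lift is still snug on the pads. I'll hand it in.

```bash
python3 - <<'E'
from h import *
print([dep('wrist',u,v,'w8').round(4) for u,v in((408,85),(424,84),(416,95))])
print(bot.job_done())
E
```

```text
[array([0.5265, 0.0613, 0.2515]), array([0.5353, 0.0529, 0.2489]), array([0.5258, 0.0521, 0.2504])]
the job is handed in; nothing more can be done
None
```

I fitted the large crank onto the screw's square end, wound it clockwise about 1.15 turns until it went firm, then let go and backed the arm away. The job was handed in at about 20 s, with the crank left on the shaft.

**Fit:** The crank went on with about 7 N of contact. The top of the boss measured 0.249–0.252 m, which puts its foot on the flange at about 0.208 m.

**Winding:** Moving force at the grip was a steady 7–8 N, above the 3–5 N you gave. It rose to 10.8 and then 14.2 N over the last 10 degrees, where I stopped. It fell to about 11 N once the arm was still.

**Carriage height:** The bushings were at about 0.1366 m, against 0.1367 m for the underside of the pads. The depth readings scatter by 1–2 mm, so the force rise is the stronger evidence of contact.

**After letting go:** The crank fell back about 17 degrees, more than the 10 degrees or so of play implied by the task. Comparing camera images, the carriage shifted no more than about 0.05 mm, so it is still up against the pads.

The vase was not touched. I saw nothing else out of place, but I did not measure the bystanders again at the end.

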